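# Advance the feed jig by one notch

## Task

Advance the wooden block in the feed jig by one notch. With the closed fingertips press the round spring lock button fully down inside the carriage's front window and, keeping it down, slide the carriage forward towards the block until the button springs fully up again in the rear window; the carriage must push the block ahead of it along the channel. Do not touch or lift the block with the robot, and leave the sanding block, tape measure and tin beside the jig where they are.

Things in the scene. Friction and masses are not known exactly. Their poses are not given: they have to be found in the camera images.
- feed_jig: the fixed feed jig: a dark wooden base 303 x 98 x 18 mm with two low side rails (14 mm wide, tops 32 mm above the worktop, 70 mm apart) that form a channel. Origin on the worktop right below the lock button; its x axis is the feed direction, towards the end of the channel where the block lies; y across; z up. The base reaches from x = -118 to x = +185 mm. From x = -118 to +37 mm thin dark steel strips lie on the rails (34 mm high, 61 mm clear between them).
- button_top (a point): centre of the top of the lock button: a round steel button 32 mm across with a 4 mm chamfer, at x = y = 0 of the jig. Up, its top is 35 mm above the worktop, 5 mm above the carriage plate; fully pressed 19 mm, 1 mm above the base.
- lock_button (a joint): how far the lock button is pressed, m: 0 fully up, 0.016 fully down at its stop. The spring starts at 3 N and reaches about 8 N at the stop. Pressed deeper than about 0.013 it lies below the carriage plate, which can then slide over it and keeps it down until a window comes over it.
- carriage (a joint): position of the carriage along the feed direction, m: near 0 the button stands in the middle of the front window, at 0.070 in the middle of the rear window; 6 mm of play either way about both, end stops at -0.008 and 0.080. It slides with about 2 N of friction (some 5 N while it rides on the button) and stays where it is left.
- window_front (a point): centre of the carriage's front window, at the height of the plate's top (30 mm above the worktop); axes as the jig's. The carriage is an aluminium plate 148 x 66 x 8 mm, underside 22 mm above the worktop, with two windows, each 44 mm long (feed direction) by 48 mm wide, 70 mm apart centre to centre, with a 26 mm bar between them. Fingertips in this window can push against its front edge, 22 mm ahead of this point, in the direction of feed.
- window_rear (a point): centre of the carriage's rear window, at the height of the plate's top, 70 mm behind the front window's centre.
- push_face (a point): middle of the carriage's push face, a wooden upright 8 mm thick and 56 mm wide at the front end of the carriage, from 20 to 52 mm above the worktop; 42 mm ahead of the centre of the front window. x axis = feed direction.
- block_centre (a point): centre of the loose wooden block (brown offcut, 62 wide x 90 long x 38 mm high, 0.08 to 0.15 kg) that lies in the channel ahead of the push face, its length along the feed direction, top 56 mm above the worktop.
- sanding_block: loose cork sanding block, 65 x 116 x 37 mm, beside the jig on the side away from the robot; leave it. Origin under its centre.
- tape_measure: loose tape measure, 38 x 84 x 68 mm high, beside the jig on the side away from the robot; leave it. Origin under its centre.
- wax_tin: loose round tin, 95 mm across, 33 mm high, behind the rear end of the jig; leave it. Origin under its centre.
There are look-alikes about, which are no part of the job. What is shaped like the part that bears block_centre but blue is not meant.

How it is judged:
By the outcome, as a careful person would: the job done as asked, in the order asked, and still so for the second after the job is handed in, with the robot touching nothing.
It also fails if it takes over 40 s, if anything falls off the work surface, if the arm or the gripper's body presses on something with over 40 N, if the wrist force passes 120 N, or if a joint passes its speed limit or range.

## Robot

A 7-joint arm with a two-finger parallel gripper is mounted at the origin on a cart in front of the work surface, level with it; the furniture and walls round the work are solid. World frame = base frame: x ahead of the robot, y to its left, z up, the work surface at z = 0. Lengths are in m, angles in rad, forces in N, time in s.
With the tool pointing down it reaches from about 0.425 to 0.925 m from the base axis. Payload 6.8 kg.
Tool frame: the origin (TCP) lies between the finger pads; the fingertips stand 8 mm ahead of it and the grasp point (between the pads) lies 11 mm behind it; z points along the fingers, y is the line along which they close (so a half turn about z gives the same grasp; the last joint's range is limited). The gripper opens to 88 mm and grips with 3 to 60 N. Pads are 20 mm wide; open, the fingers measure 115 mm over their backs; the gripper's body (75 mm by 178 mm) begins 61 mm behind the grasp point.
Start: joints at [1.027, 0.477, 0.022, 1.555, -0.011, 1.109, -0.083], TCP at [0.285, -0.612, 0.231] pointing down, gripper open.
Joint ranges: [-2.96, 2.96], [-0.34, 2.1], [-1.41, 1.46], [0.24, 2.44], [-1.37, 4.51], [0.17, 1.92], [-2.96, 2.96]. Speed limits (rad/s): [2.39, 2.39, 3.14, 3.14, 3.14, 3.14, 3.14].

## Interface

Orientations are given as [roll, pitch, yaw] about the fixed x, y, z axes, in that order (R = Rz(yaw) Ry(pitch) Rx(roll)).
In Python, from rig import robot gives the robot as it stands.
- The arm moves only by the shell command python3 -m creep 'ROWS' [FORCE]. ROWS is JSON, a list of rows, each a list of 7 numbers: the opening, from 0 (shut) to 1 (fully open), then the shift along the tool's x, y, z in mm, then the turn, a rotation vector about the tool's x, y, z in degrees. A call has 1 to 12 rows; each row shifts and turns the commanded pose from where the row before left it, along the tool's axes as they then stand; what a row does not reach is not made up. A row lasts 1/10 s, in which the tool goes at most 50 mm and 8.59 degrees, less where a joint would pass 70% of its speed; a pose out of reach is approached as far as the arm can. A call with a gripper value outside its range is refused whole. The fingers move at their own pace and stop on an object; FORCE is the grip in N (left out, the last holds). Time passes only in rows, so rows that do not move let the fingers close. It gives the time, the measured TCP pose, the force, the opening and the grip force at its end, in the units of the state.
- robot.get_state(): the state, without advancing time (a new reading comes with each control period).
- robot.read_camera(name): name is "scene" or "top"; returns the picture (400x640x3 uint8, red, green, blue); there is no depth.
- robot.camera_model(name): a dict with "intrinsics" (3x3 intrinsics, pixels), "k1" (the pictures are not rectified: a ray, as slopes to the right and down, at radius r is drawn at 1 + k1 r^2 times it, then the intrinsics apply), "R" (3x3) and "t" (3): a world point X has camera coordinates R X + t. Camera axes: x right, y down, z forward; pixel columns grow to the right and rows downward; lengths in m; the calibration is good to about 2 mm. A picture is of the moment at which its call begins. camera_model takes no time and is no camera call.
- robot.sign_off(): hands the job in; it is judged then, once.
The state is a dict: "time_s": time; "joint_positions": joint angles; "joint_vel": joint speeds; "joint_torque": joint torques, N m; "tool_pos": TCP position; "tcp_rot": TCP orientation; "ft_force": force on the tool from outside, world axes, zero at the start; "moment": the same for the moment, N m; "opening": opening from 0.0 (shut) to 1.0 (fully open); "grip_force": force on a finger pad.
Only numpy, scipy, OpenCV 4.12 (cv2) and the standard library are available. Lean on these libraries where they do the work, as an engineer would, in place of code of your own. Each camera call takes 0.05 s, during which the arm holds its last target. There are 200 camera calls.

## Working session

There is one attempt and no reset: what is moved stays moved. The work goes in short steps, Python scripts to look and compute and a shell command to move; the robot and the scene stay as the last step left them, time stands still between calls to the robot, and variables do not carry over. Pictures are saved under pics/ and viewed, at most 10 in all, crops included, and the job is handed in when it is done.

```bash
mkdir -p pics; python3 - <<'E'
from rig import robot
import cv2
for n in("scene","top"):
    cv2.imwrite(f"pics/{n}0.png",robot.read_camera(n)[:,:,::-1]); m=robot.camera_model(n); print(n,{k:(v.tolist() if hasattr(v,'tolist') else v) for k,v in m.items()})
s=robot.get_state();print(s)
E
```

```text
scene {'intrinsics': [[380.4907802519701, 0.0, 319.42524939098826], [0.0, 380.4907802519701, 194.77426289651916], [0.0, 0.0, 1.0]], 'k1': 0.024762843847814194, 'R': [[-0.5162006015302195, -0.8564676759672415, -0.00024290556076693708], [-0.6129080104142559, 0.36960311917521727, -0.6983819192003674], [0.5982313179280052, -0.3603562880250907, -0.7157252517068962]], 't': [-0.12049542676753931, 0.5792512241234762, 0.35524019161839315]}
top {'intrinsics': [[440.57340315721626, 0.0, 317.9866966303101], [0.0, 440.57340315721626, 203.69929408102684], [0.0, 0.0, 1.0]], 'k1': -0.060254445699587274, 'R': [[0.008486446913499842, -0.9996332453555576, -0.02571682326222608], [-0.983419337279354, -0.003684404362238267, -0.18130866562172887], [0.18114741865072412, 0.02682908765522494, -0.9830899311720002]], 't': [-0.4604131557362863, 0.5617010261962339, 0.9310099793427549]}
{'time_s': 0.1, 'joint_positions': array([ 1.02688959,  0.47768979,  0.02234528,  1.556309  , -0.01147413,
        1.1092624 , -0.08306503]), 'joint_vel': array([ 0.00055725, -0.00105011, -0.00236316, -0.00379155,  0.00075503,
        0.00021361,  0.00084653]), 'joint_torque': array([ 4.66641723e-03, -5.84093463e+01,  1.54026546e+00, -2.73310035e+01,
       -5.41809364e-02,  1.31315863e-02,  4.26624581e-05]), 'tool_pos': array([ 0.28471994, -0.61146301,  0.22981591]), 'tcp_rot': array([-3.14005823e+00,  1.34202272e-04,  4.35871492e-01]), 'ft_force': array([0.27763228, 0.36567266, 0.46746305]), 'moment': array([-0.03534111, -0.04269855, -0.02820833]), 'grip_force': 0.0, 'opening': 1.0004645685772344}
```

View pics/scene0.png

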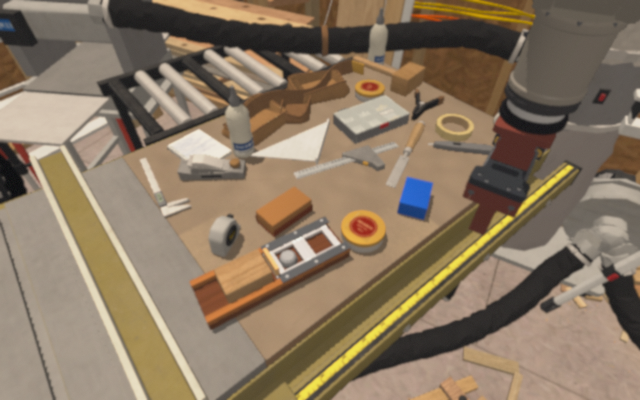

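View pics/top0.png

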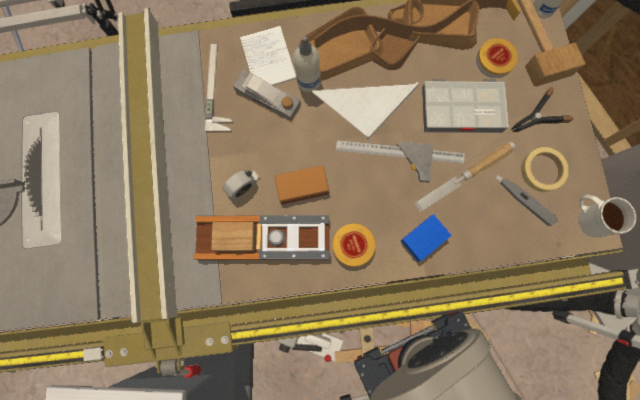

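The scene view shows the jig at about (270,268), with the block to its left. In the top view the button is at about (276,237), the block at (233,236), the rear window at (311,237) and the tin at (354,245). Feed is towards image left, which is roughly world +y.

```bash
cat > h.py <<'E'
import numpy as np,cv2
from rig import robot
def und(n,uv):
    m=robot.camera_model(n);K=np.array(m["intrinsics"]);d=np.array([m["k1"],0,0,0,0.])
    return cv2.undistortPoints(np.array(uv,float).reshape(-1,1,2),K,d).reshape(-1,2),np.array(m["R"]),np.array(m["t"])
def cast(n,uv,z):
    p,R,t=und(n,uv);c=-R.T@t;d=np.c_[p,np.ones(len(p))]@R
    return c+d*((z-c[2])/d[:,2])[:,None]
def proj(n,X):
    m=robot.camera_model(n);K=np.array(m["intrinsics"])
    return cv2.projectPoints(np.array(X,float).reshape(-1,1,3),cv2.Rodrigues(np.array(m["R"]))[0],np.array(m["t"]),K,np.array([m["k1"],0,0,0,0.]))[0].reshape(-1,2)
E
python3 - <<'E'
import cv2,numpy as np
from h import *
a=cv2.imread("pics/top0.png")[205:270,185:340];b=cv2.imread("pics/scene0.png")[210:330,185:385]
a=cv2.resize(a,None,fx=5,fy=5,interpolation=cv2.INTER_CUBIC)
cv2.imwrite("pics/topc.png",a)
cv2.imwrite("pics/scenec.png",cv2.resize(b,None,fx=4,fy=4,interpolation=cv2.INTER_CUBIC))
print(cast("top",[[276,237]],.035),cast("scene",[[288,257]],.035))
E
```

```text
[[ 0.49101854 -0.364205    0.035     ]] [[ 0.4867293  -0.36162831  0.035     ]]
```

View pics/topc.png

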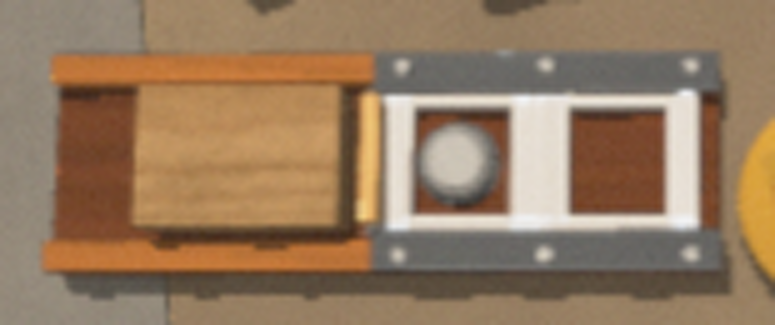

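View pics/scenec.png

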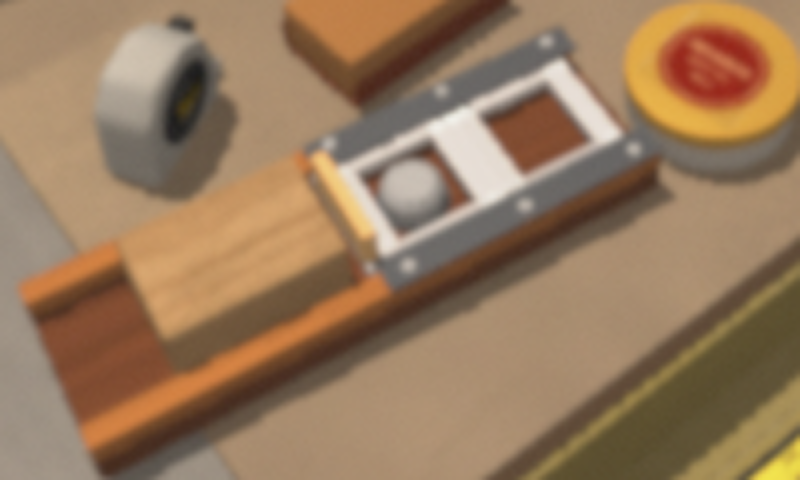

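The crops show:
- **Button:** at (458,162) in the top crop and (412,192) in the scene crop. It stands up in the front window, which spans x 415–512 in the top crop.
- **Strip screws:** in two straight rows.
- **Block:** close ahead of the push face, with a small gap.

```bash
python3 - <<'E'
from h import *
T=lambda p:(np.array(p,float)+.5)/5-.5+[185,205]
S=lambda p:(np.array(p,float)+.5)/4-.5+[185,210]
np.set_printoptions(precision=4,suppress=True)
bt=cast("top",T([[458,161]]),.035)[0]; bs=cast("scene",S([[413,188]]),.035)[0]; print("btn",bt,bs)
s=cast("top",T([[401,66],[545,65],[691,65],[398,254],[544,254],[690,254]]),.034)
ss=cast("scene",S([[329,143],[441,90],[546,41],[408,265],[525,205],[633,149]]),.034)
for q in(s,ss):
    d=(q[0]-q[2]+q[3]-q[5]);print("yaw",np.degrees(np.arctan2(d[1],d[0])),"screws",q[:,:2].tolist(), "spacing",np.linalg.norm(q[0]-q[2]),np.linalg.norm(q[0]-q[3]))
w=cast("top",T([[415,161],[512,161],[570,161],[665,161],[385,161],[700,161]]),.030);print("win",w)
r=cast("top",T([[52,57],[378,54],[43,270],[720,268]]),.033);print(r)
print("block",cast("top",T([[135,85],[342,83],[135,228],[342,230]]),.056))
print("face",cast("top",T([[358,160],[380,160]]),.052))
st=robot.get_state();print(st['tool_pos'],st['tcp_rot'])
# where top/scene agree with yellow rail edge
print("rail",cast("top",[[230,318],[400,296]],.0), cast("scene",[[300,395],[420,300]],0.0))
E
```

```text
btn [ 0.4915 -0.3646  0.035 ] [ 0.4876 -0.3618  0.035 ]
yaw 90.45478637503805 screws [[0.5340729478267823, -0.33782395468107457], [0.5348434530166104, -0.4024344062655243], [0.5351477436730243, -0.46764646478250693], [0.4502188849370864, -0.3389587729037792], [0.4507392636644836, -0.4035120145914266], [0.45119697647566703, -0.46776167285987796]] spacing 0.12982695912308664 0.08386174142901907
yaw 90.56617409994719 screws [[0.5347136795395929, -0.338475018991618], [0.5355006178289401, -0.403454006242713], [0.5358874888227197, -0.4679597879643308], [0.4505310945745842, -0.3395814136725911], [0.4510432964592021, -0.40441996619932075], [0.4519103184051823, -0.46845049945698247]] spacing 0.1294900892892964 0.0841898552117831
win [[ 0.4919 -0.3448  0.03  ]
 [ 0.4922 -0.3882  0.03  ]
 [ 0.4923 -0.414   0.03  ]
 [ 0.4926 -0.4563  0.03  ]
 [ 0.4918 -0.3313  0.03  ]
 [ 0.4927 -0.4719  0.03  ]]
[[ 0.5375 -0.1788  0.033 ]
 [ 0.5396 -0.3271  0.033 ]
 [ 0.4417 -0.1802  0.033 ]
 [ 0.4452 -0.481   0.033 ]]
block [[ 0.5217 -0.2238  0.056 ]
 [ 0.5231 -0.3154  0.056 ]
 [ 0.459  -0.2269  0.056 ]
 [ 0.4589 -0.3176  0.056 ]]
face [[ 0.4898 -0.3229  0.052 ]
 [ 0.4899 -0.3325  0.052 ]]
[ 0.2847 -0.6115  0.2298] [-3.1401  0.0001  0.4359]
rail [[ 0.3118 -0.2608  0.    ]
 [ 0.3639 -0.6408  0.    ]] [[ 0.2657 -0.2647  0.    ]
 [ 0.2931 -0.5404  0.    ]]
```

```bash
python3 -m creep '[[0,0,0,0,0,0,8.2],[0,0,0,0,0,0,8.2],[0,0,0,0,0,0,8.1],[0,26,-31,0,0,0,0],[0,26,-31,0,0,0,0],[0,26,-31,0,0,0,0],[0,26,-31,0,0,0,0],[0,26,-31,0,0,0,0],[0,26,-31,0,0,0,0],[0,26,-31,0,0,0,0],[0,25,-29,0,0,0,0],[0,0,0,0,0,0,0]]' 40
```

```text
time_s: 1.3
tool_pos: [0.4944, -0.3578, 0.2302]
tcp_rot: [-3.138, -0.002, 0.018]
ft_force: [-1.0, -0.0, -0.4]
opening: 0.005
grip_force: 0.0
```

```bash
python3 -m creep '[[0,-2,8,20,0,0,0.5],[0,0,0,35,0,0,0],[0,0,0,35,0,0,0],[0,0,0,35,0,0,0],[0,0,0,35,0,0,0],[0,0,0,0,0,0,0],[0,0,0,0,0,0,0]]'; python3 - <<'E'
from h import *
S=robot.read_camera("scene")[:,:,::-1];T=robot.read_camera("top")[:,:,::-1]
a=cv2.resize(S[190:320,200:360],None,fx=4.6,fy=4.6,interpolation=cv2.INTER_CUBIC)
cv2.imwrite("pics/s1.png",a)
st=robot.get_state();p=st['tool_pos'];print(p,st['ft_force'],proj("scene",[p-[0,0,.008],[.492,-.365,.035]]))
E
```

```text
time_s: 2.0
tool_pos: [0.4875, -0.3726, 0.0707]
tcp_rot: [-3.141, 0.001, -0.001]
ft_force: [0.0, 0.3, 1.6]
opening: 0.006
grip_force: 0.0
[ 0.48900684 -0.37327545  0.07262559] [ 0.36676561  0.25183217 -0.02192437] [[291.88867116 244.65499762]
 [288.26745716 254.38228902]]
```

View pics/s1.png

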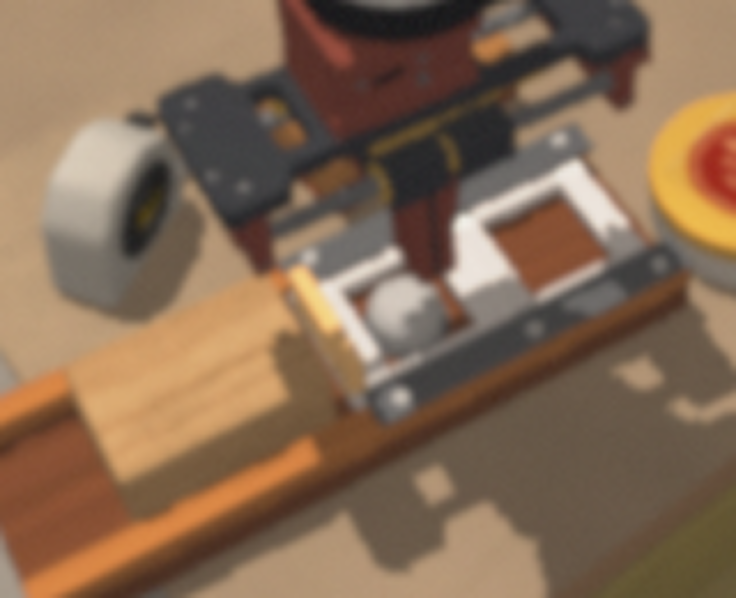

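The fingertips are above the front window, ending near (430,275) in the crop, a few mm behind and beyond the button. The button, at (405,310), is still up. I'll correct the position and go lower.

```bash
python3 -m creep '[[0,4,-7,10,0,0,-0.5],[0,0,0,10,0,0,0],[0,0,0,0,0,0,0],[0,0,0,0,0,0,0],[0,0,0,0,0,0,0]]';python3 -m creep '[[0,0,0,0,0,0,0]]'
```

```text
time_s: 2.6
tool_pos: [0.492, -0.3655, 0.0508]
tcp_rot: [3.141, -0.0, 0.008]
ft_force: [0.1, -0.6, -0.4]
opening: 0.005
grip_force: 0.0
time_s: 2.7
tool_pos: [0.4921, -0.3655, 0.0509]
tcp_rot: [3.141, -0.0, 0.008]
ft_force: [-0.1, 0.5, 0.8]
opening: 0.006
grip_force: 0.0
```

Settled on target. Next I press down to a tip height of about 19 mm (TCP about 27 mm).

```bash
python3 -m creep '[[0,0,0,5,0,0,0],[0,0,0,5,0,0,0],[0,0,0,5,0,0,0],[0,0,0,4,0,0,0],[0,0,0,4,0,0,0],[0,0,0,1.5,0,0,0],[0,0,0,0,0,0,0],[0,0,0,0,0,0,0],[0,0,0,0,0,0,0]]'
```

```text
time_s: 3.6
tool_pos: [0.4924, -0.3657, 0.0273]
tcp_rot: [3.141, -0.001, 0.008]
ft_force: [-2.1, 1.5, 13.5]
opening: 0.005
grip_force: 6.8
```

```bash
python3 -m creep '[[0,0,-3,0,0,0,0],[0,0,-3,0,0,0,0],[0,0,-3,0,0,0,0],[0,0,-3,0,0,0,0],[0,0,-3,0,0,0,0],[0,0,-3,0,0,0,0],[0,0,-2,0,0,0,0],[0,0,0,0,0,0,0],[0,0,0,0,0,0,0]]'; python3 - <<'E'
from h import *
S=robot.read_camera("scene")[:,:,::-1];T=robot.read_camera("top")[:,:,::-1]
cv2.imwrite("pics/s2.png",cv2.resize(S[190:320,200:360],None,fx=4.6,fy=4.6,interpolation=cv2.INTER_CUBIC))
E
```

```text
time_s: 4.5
tool_pos: [0.4928, -0.3485, 0.0274]
tcp_rot: [3.137, -0.003, 0.007]
ft_force: [-0.3, -5.1, 7.9]
opening: 0.008
grip_force: 4.4
```

View pics/s2.png

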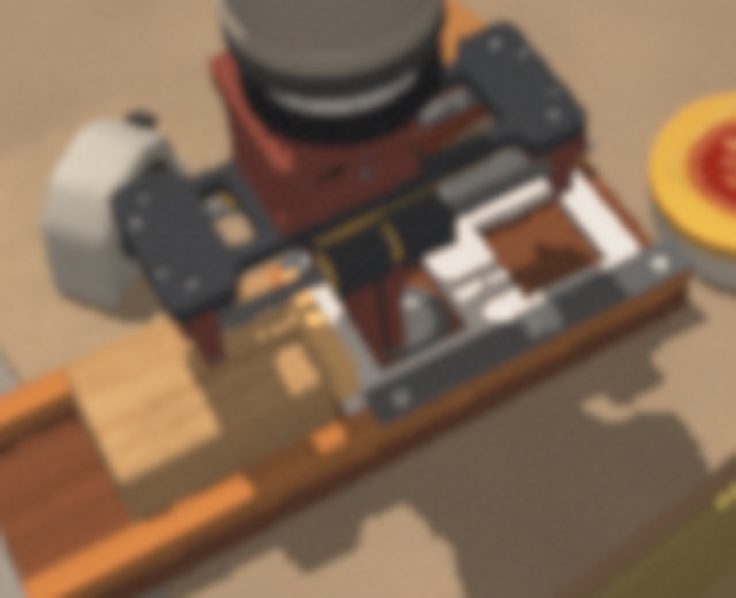

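The picture shows the tip against the window's front edge at (385,360) and the pressed button at (425,310), mostly behind the tip. The carriage has hardly moved. Along their closing line the fingers are only about 11 mm thick, so they would leave the button too early. I'll back off, turn 90° to put the 20 mm pad width along the feed, and press again.

```bash
python3 -m creep '[[0,0,6,0,0,0,0],[0,0,6,0,0,0,0],[0,0,6,0,0,0,0],[0,0,0,-10,0,0,0],[0,0,0,-14,0,0,0],[0,0,0,0,0,0,0]]'; python3 -m creep '[[0,0,0,0,0,0,-8.2],[0,0,0,0,0,0,-8.2],[0,0,0,0,0,0,-8.2],[0,0,0,0,0,0,-8.2],[0,0,0,0,0,0,-8.2],[0,0,0,0,0,0,-8.2],[0,0,0,0,0,0,-8.2],[0,0,0,0,0,0,-8.2],[0,0,0,0,0,0,-8.2],[0,0,0,0,0,0,-8.2],[0,0,0,0,0,0,-8],[0,0,0,0,0,0,0]]'; python3 -m creep '[[0,0,0,0,0,0,0],[0,0,0,0,0,0,0]]';python3 - <<'E'
from h import *
T=robot.read_camera("scene")[:,:,::-1]
cv2.imwrite("pics/s3.png",cv2.resize(T[190:320,200:360],None,fx=4.6,fy=4.6,interpolation=cv2.INTER_CUBIC))
print(robot.get_state()['joint_positions'])
E
```

```text
time_s: 5.2
tool_pos: [0.4927, -0.3641, 0.0516]
tcp_rot: [3.14, -0.002, 0.008]
ft_force: [0.4, -0.4, 1.1]
opening: 0.005
grip_force: 0.0
time_s: 6.4
tool_pos: [0.4909, -0.3636, 0.0492]
tcp_rot: [-3.14, -0.001, 1.579]
ft_force: [0.6, -0.2, -0.1]
opening: 0.003
grip_force: 0.0
time_s: 6.6
tool_pos: [0.4917, -0.3633, 0.0499]
tcp_rot: [-3.141, -0.0, 1.576]
ft_force: [0.3, 0.4, -0.8]
opening: 0.008
grip_force: 0.0
[ 0.8238108   0.62256442 -0.3900997   1.82321819  0.32803724  0.75989698
  0.26552893]
```

View pics/s3.png

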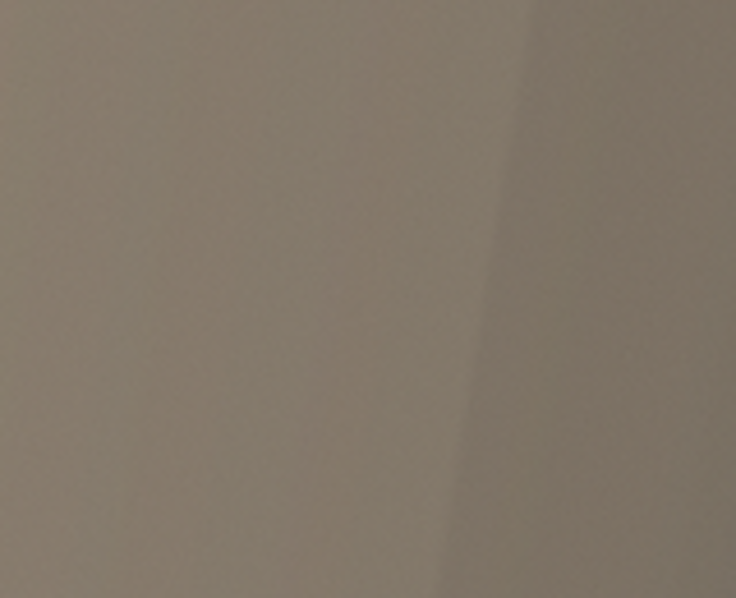

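The picture shows only the arm, which now blocks this view, so I'll go by force and pose instead.

```bash
python3 -m creep '[[0,-1,0,6,0,0,0],[0,0,0,6,0,0,0],[0,0,0,5,0,0,0],[0,0,0,5,0,0,0],[0,0,0,1.8,0,0,0],[0,0,0,0,0,0,0],[0,0,0,0,0,0,0],[0,0,0,0,0,0,0]]';python3 -m creep '[[0,3,0,0,0,0,0],[0,3,0,0,0,0,0],[0,3,0,0,0,0,0],[0,0,0,0,0,0,0]]';python3 -m creep '[[0,3,0,0,0,0,0],[0,0,0,0,0,0,0]]';python3 -m creep '[[0,3,0,0,0,0,0],[0,0,0,0,0,0,0]]';python3 -m creep '[[0,3,0,0,0,0,0],[0,0,0,0,0,0,0]]';python3 -m creep '[[0,3,0,0,0,0,0],[0,0,0,0,0,0,0],[0,0,0,0,0,0,0]]'
```

```text
time_s: 7.45
tool_pos: [0.4926, -0.3646, 0.0274]
tcp_rot: [3.141, 0.001, 1.579]
ft_force: [-2.5, 0.9, 11.5]
opening: 0.007
grip_force: 5.9
time_s: 7.85
tool_pos: [0.4929, -0.3576, 0.0274]
tcp_rot: [3.139, 0.004, 1.578]
ft_force: [0.0, -4.4, 7.4]
opening: 0.006
grip_force: 3.6
time_s: 8.05
tool_pos: [0.4929, -0.3547, 0.0274]
tcp_rot: [3.139, 0.004, 1.578]
ft_force: [0.3, -3.8, 6.1]
opening: 0.009
grip_force: 3.6
time_s: 8.25
tool_pos: [0.4929, -0.3517, 0.0275]
tcp_rot: [3.139, 0.004, 1.578]
ft_force: [0.9, -4.5, 7.4]
opening: 0.003
grip_force: 3.6
time_s: 8.45
tool_pos: [0.4929, -0.3493, 0.0275]
tcp_rot: [3.139, 0.004, 1.577]
ft_force: [0.1, -5.0, 7.2]
opening: 0.01
grip_force: 3.9
time_s: 8.75
tool_pos: [0.4929, -0.3467, 0.0275]
tcp_rot: [3.139, 0.005, 1.577]
ft_force: [0.6, -5.7, 6.3]
opening: 0.004
grip_force: 4.1
```

```bash
python3 -m creep '[[0,0,0,0.8,0,0,0],[0,2,0,0,0,0,0],[0,0,0,0,0,0,0]]';python3 -m creep '[[0,3,0,0,0,0,0],[0,0,0,0,0,0,0]]';python3 -m creep '[[0,3,0,0,0,0,0],[0,0,0,0,0,0,0]]';python3 - <<'E'
from h import *
T=robot.read_camera("top")[:,:,::-1]
cv2.imwrite("pics/t4.png",cv2.resize(T[205:270,185:340],None,fx=5,fy=5,interpolation=cv2.INTER_CUBIC))
E
```

```text
time_s: 9.05
tool_pos: [0.493, -0.3456, 0.0271]
tcp_rot: [3.138, 0.006, 1.577]
ft_force: [-0.0, -6.0, 7.9]
opening: 0.006
grip_force: 5.4
time_s: 9.25
tool_pos: [0.4929, -0.3423, 0.0271]
tcp_rot: [3.138, 0.006, 1.577]
ft_force: [-0.2, -7.8, 8.8]
opening: 0.005
grip_force: 4.6
time_s: 9.45
tool_pos: [0.4928, -0.3374, 0.0265]
tcp_rot: [3.139, 0.003, 1.578]
ft_force: [0.8, -4.3, 4.6]
opening: 0.005
grip_force: 3.2
```

View pics/t4.png

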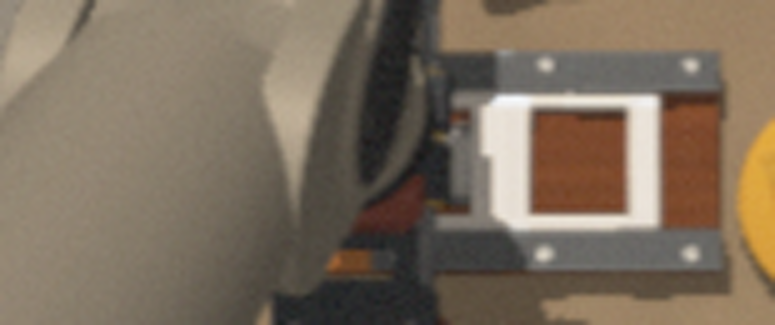

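The picture shows that the carriage has advanced about 16 mm: its rear edge went from 700 to 660 px. The bar now covers the rear part of the pressed button, near (455,165), so the button is captured. I'll raise the tips slightly and push on.

```bash
python3 -m creep '[[0,3,0,-1,0,0,0],[0,3,0,-1,0,0,0],[0,5,0,0,0,0,0],[0,5,0,0,0,0,0],[0,5,0,0,0,0,0],[0,5,0,0,0,0,0],[0,5,0,0,0,0,0],[0,5,0,0,0,0,0],[0,5,0,0,0,0,0],[0,4,0,0,0,0,0],[0,0,0,0,0,0,0],[0,0,0,0,0,0,0]]'; python3 - <<'E'
from h import *
T=robot.read_camera("top")[:,:,::-1]
cv2.imwrite("pics/t5.png",cv2.resize(T[205:270,185:340],None,fx=5,fy=5,interpolation=cv2.INTER_CUBIC))
E
```

```text
time_s: 10.7
tool_pos: [0.491, -0.2899, 0.0271]
tcp_rot: [-3.141, -0.001, 1.579]
ft_force: [-0.2, 0.7, -0.2]
opening: 0.006
grip_force: 0.0
```

View pics/t5.png

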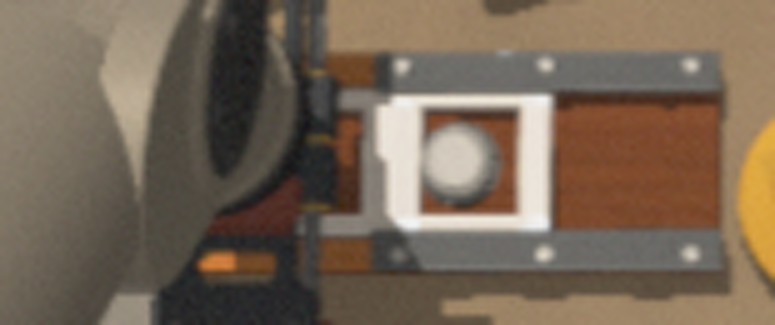

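The picture shows the button up at (458,162) in the rear window, which spans x 422–518. The carriage is about 4 mm short of centre, so I'll nudge it on, then back off and rise.

```bash
python3 -m creep '[[0,3,0,0,0,0,0],[0,3,0,0,0,0,0],[0,2,0,0,0,0,0],[0,0,0,0,0,0,0],[0,0,0,0,0,0,0]]'; python3 -m creep '[[0,-3,0,0,0,0,0],[0,-3,0,0,0,0,0],[0,0,0,0,0,0,0],[0,0,0,-10,0,0,0],[0,0,0,-20,0,0,0],[0,0,0,-35,0,0,0],[0,0,0,-35,0,0,0],[0,0,0,-35,0,0,0],[0,0,0,0,0,0,0],[0,0,0,0,0,0,0]]'; python3 -m creep '[[0,-45,0,0,0,0,0],[0,-45,0,0,0,0,0],[0,-45,0,0,0,0,0],[0,-45,0,0,0,0,0],[0,-45,0,0,0,0,0],[0,0,0,0,0,0,0],[0,0,0,0,0,0,0]]'; python3 - <<'E'
from h import *
T=robot.read_camera("top")[:,:,::-1]
cv2.imwrite("pics/t6.png",cv2.resize(T[150:280,180:380],None,fx=4,fy=4,interpolation=cv2.INTER_CUBIC))
E
```

```text
time_s: 11.25
tool_pos: [0.4913, -0.2819, 0.0276]
tcp_rot: [-3.141, -0.0, 1.579]
ft_force: [-0.8, -0.7, 0.0]
opening: 0.006
grip_force: 0.4
time_s: 12.25
tool_pos: [0.4918, -0.2884, 0.1639]
tcp_rot: [3.14, 0.001, 1.579]
ft_force: [0.4, -0.3, -0.1]
opening: 0.002
grip_force: 0.0
time_s: 12.95
tool_pos: [0.492, -0.5133, 0.1604]
tcp_rot: [-3.139, -0.003, 1.577]
ft_force: [-0.4, 0.6, -0.8]
opening: 0.008
grip_force: 0.0
```

View pics/t6.png

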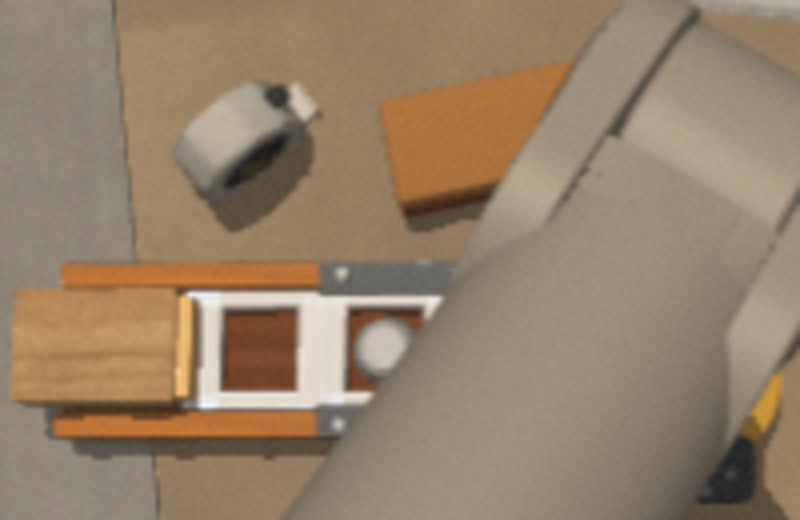

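The picture shows the button up at (385,348), centred in the rear window (about 347–424). The block lies pushed up against the push face, and the visible neighbours, the sanding block and tape, are undisturbed. The robot is clear.

```bash
python3 -c "
from rig import robot
print(robot.sign_off())"
```

```text
the job is handed in; nothing more can be done
None
```

The job is handed in: the carriage went forward one notch pushing the block ahead of it, and the last picture shows the lock button up in the rear window; my first press was released before the carriage advanced and redone with the gripper turned 90°.

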